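# Hook the plug-in board into its spring-loaded test holder

### The job

Seat the loose green plug-in board in the test holder: hold it tilted with its gold-contact edge low, hook that edge under the holder's blue lip and push it in against the spring strip until the other edge can swing down past the blue catch, then lower it flat and let go, so that the board lies fully home on the nest floor, held under the lip and the catch. Feel your way: the nest is not exactly where it is marked, and the board and holder must never be pressed together with more than about 25 N. Leave the flux tub, the tweezers and the other things on the bench where they are.

Things in the scene. Friction and masses are not known exactly. Their poses are not given: they have to be found in the camera images.
- board: the loose plug-in board, about 0.22 kg (varies by 30 %): green plate 130 (x) x 70 (y) x 5 mm with a dark finned heat sink on its middle; all other components are low. Origin at the centre of the underside; x points to the edge with the row of gold contacts (the edge to be hooked), z up out of the component side.
- heat_sink (a point): centre of the board's heat sink block, 28 (x) x 24 (y) x 36 mm, to pick the board up by; 23 mm over the board's underside (the block spans 5 to 41 mm over it); axes as the board's
- board_front (a point): middle of the lower edge of the gold-contact edge, 65 mm along x from the board's origin; axes as the board's
- holder: the fixed test holder: dark base plate 225 (x) x 112 (y) x 5 mm; origin at the centre of its underside, x points from catch end to lip end. The nest on it (floor, lip, strip, catch) is bolted in slotted holes anywhere from 8 mm short to 8 mm beyond its nominal place along x; that shift is not measured: find it by feel. Home, the board's origin is at nominal x = 0, 10 mm over the bench.
- nest_floor (a point): top of the level nest floor, 10 mm over the bench, over the holder's origin; axes as the holder's; the point shows the nominal place, without the nest's shift
- lip (a point): nominal place (without the nest's shift) of the middle of the blue lip's lower front edge, 56 mm along the holder's x, 11 mm over the nest floor. The lip runs on to x = 90 mm, is 92 mm wide and 6 mm thick. Two cheeks beside the slot, with flared mouths from x = 40 mm, are 76 mm apart.
- strip_face (a point): nominal place (without the nest's shift) of the front face of the black spring strip with gold fingers in the slot, when free: 63 mm along the holder's x, 5 mm over the floor. It yields along +x by 7.5 mm, then stops hard; it pushes back with 2 N at first touch and 1.2 N more per mm (8 N at 5 mm, 11 N at the end).
- catch_tip (a point): nominal place (without the nest's shift) of the blue catch's tip, x = -62 mm, 8 mm over the floor (its top 12 mm); it overhangs by 3 mm from a rear wall with its face at x = -65 mm. The board goes in only tilted (8 to 20 degrees, gold edge low) and passes the catch only with the strip pushed in 5 mm or more; let go, the strip slides it back 3 mm under the catch.
- flux: small white tub with blue lid, 45 x 45 x 23 mm, a bystander; origin at the centre of its underside
- tweez: steel tweezers lying on the bench, 163 x 15 x 8 mm, a bystander; origin at the centre of the underside
- cup: clear cup with a few screws, 52 x 52 x 42 mm, a bystander; origin at the centre of the underside
- fuses: small white carton, 62 x 40 x 20 mm, a bystander; origin at the centre of the underside

How it is judged:
By the outcome, as a careful person would: the job done as asked, in the order asked, and still so for the second after the job is handed in, with the robot touching nothing.
It also fails if it takes over 53 s, if anything falls off the work surface, if the arm or the gripper's body presses on something with over 40 N, if the wrist force passes 120 N, or if a joint passes its speed limit or range.

### The arm

A 6-joint arm with a two-finger parallel gripper is mounted at the origin on a cart in front of the work surface, level with it; the furniture and walls round the work are solid. World frame = base frame: x ahead of the robot, y to its left, z up, the work surface at z = 0. Lengths are in mm, angles in rad, forces in N, time in s.
With the tool pointing down it reaches from about 350 to 975 mm from the base axis. Payload 7.1 kg.
Tool frame: the origin (TCP) lies at the very end of the fingers, on their centre line; the grasp point (between the pads) lies 19 mm behind it; z points along the fingers, y is the line along which they close (so a half turn about z gives the same grasp; the last joint's range is limited). The gripper opens to 88 mm and grips with 3 to 60 N. Pads are 20 mm wide; open, the fingers measure 115 mm over their backs; the gripper's body (75 mm by 178 mm) begins 61 mm behind the grasp point.
Start: joints at [1.199, 0.423, 1.63, -0, 1.089, -0.019], TCP at [215.922, 586.5, 222.675] pointing down, gripper open.
Joint ranges: [-3, 3], [-0.9, 2.11], [0.09, 2.58], [-1.31, 4.45], [0.11, 2.69], [-2.54, 2.54]. Speed limits (rad/s): [2.39, 2.39, 3.01, 3.14, 3.14, 3.14].

### API

Orientations are given as a rotation vector (axis times angle).
In Python, from workcell import * gives the robot as it stands.
- The arm moves only by the tool step_arm, never from a script. Its argument "deltas" is a list of rows, each a list of 3 entries, a list of its own where there are three numbers: the shift along the tool's x, y, z in units of 300 mm (1.0 is 300 mm), then the turn, a rotation vector about the tool's x, y, z in units of 1.5 rad (1.0 is 1.5 rad), then the gripper command: -1 is shut, 1 is fully open, values between are in proportion. In form: [[[dx, dy, dz], [rx, ry, rz], gripper], ...]. A call has 1 to 20 rows; each row is the pose to reach, as a shift and turn from the pose commanded when the call began, along the tool's axes at that moment; what a row does not reach only later rows make up. A row lasts 1/12 s, in which the tool goes at most 41.7 mm and 7.16 degrees, less where a joint would pass 70% of its speed; a pose out of reach is approached as far as the arm can. A call with a number of a shift or a turn outside -1 to 1 is refused whole. A call with a gripper value outside its range is refused whole. The fingers move at their own pace and stop on an object; the grip force is fixed at half the most. Time passes only in rows, so rows that repeat a pose let the fingers close. It gives the time, the measured TCP pose, the force, the opening and the grip force at its end, in the units of the state.
- get_obs(): the state, without advancing time (a new reading comes with each control period).
- get_image(name): name is "scene" or "top" or "wrist"; returns a dict with "pixels" (400x640x3 uint8, red, green, blue), "fx", "fy", "cx", "cy" (pixels), "T" (4x4, takes a point from camera to world coordinates). Camera axes: x right, y down, z forward; pixel columns grow to the right and rows downward; lengths in mm; the calibration is good to about 2 mm. The wrist camera is an equidistant fisheye: a pixel r from the principal point sees the ray r / f radians off the axis. A picture is of the moment at which its call begins. There is no depth.
- close_job(): hands the job in; it is judged then, once.
The state is a dict: "t": time; "qpos": joint angles; "qvel": joint speeds; "joint_torque": joint torques, N m; "ee_pos": TCP position; "orientation": TCP orientation; "ft_force": force on the tool from outside, world axes, zero at the start; "moment": the same for the moment, N m; "width": finger opening in mm; "grasp_force": force on a finger pad.
Only numpy, scipy, OpenCV 4.12 (cv2) and the standard library are available. Lean on these libraries where they do the work, as an engineer would, in place of code of your own. Each camera call takes 0.05 s, during which the arm holds its last target. There are 200 camera calls.

## Working session

There is one attempt and no reset: what is moved stays moved. The work goes in short steps, Python scripts to look and compute and a tool call to move; the robot and the scene stay as the last step left them, time stands still between calls to the robot, and variables do not carry over. Pictures are saved under pics/ and viewed, at most 10 in all, crops included, and the job is handed in when it is done.

Besides the shell and the picture viewer there is one more tool, called after "Call:" as name([rows], argument=value, ...), one row to a line, values as JSON. step_arm: Moves the arm, as the interface text tells. Its arguments: {"type":"object","properties":{"deltas":{"type":"array","items":{"type":"array"}}},"required":["deltas"]}

```bash
mkdir -p pics
python3 - <<'E'
from workcell import *
import cv2,numpy as np
o=get_obs();print(o)
for n in ["scene","top"]:
    d=get_image(n);cv2.imwrite(f"pics/{n}0.png",d["pixels"][:,:,::-1]);np.savez(f"pics/{n}0.npz",**d)
    print(n,d["fx"],d["fy"],d["cx"],d["cy"],np.round(d["T"],4).tolist())
E
```

```text
{'t': 0.0, 'qpos': array([ 1.19896661e+00,  4.23845616e-01,  1.63070904e+00, -5.72038080e-05,
        1.08858840e+00, -1.89787008e-02]), 'qvel': array([-0.00133381, -0.0014129 , -0.00079663, -0.00037763,  0.00040699,
        0.00030366]), 'joint_torque': array([-3.65752814e-03, -5.44627333e+01, -2.73650318e+01,  6.40188181e-02,
        2.26671580e-02, -1.01426956e-04]), 'ee_pos': array([215.75572548, 585.97311635, 221.89123546]), 'orientation': array([-5.51300907e-01, -3.09258578e+00,  2.40427913e-03]), 'ft_force': array([ 0.53080073, -1.02123603,  0.47075011]), 'moment': array([-0.00361607, -0.04097422,  0.06941311]), 'grasp_force': 0.0, 'width': 87.46708470071358}
scene 473.052550505911 473.052550505911 313.62941882625427 193.91460138393575 [[0.5376, -0.5075, 0.6734, -259.8478], [-0.8432, -0.3134, 0.4369, -616.4753], [-0.0107, -0.8026, -0.5964, 722.8717], [0.0, 0.0, 0.0, 1.0]]
top 386.60880853254804 386.60880853254804 316.0278196368537 204.39139934993867 [[-0.0064, -0.9983, 0.0574, 442.704], [-0.9999, 0.0073, 0.0155, -139.3455], [-0.0159, -0.0573, -0.9982, 1011.956], [0.0, 0.0, 0.0, 1.0]]
```

View pics/scene0.png

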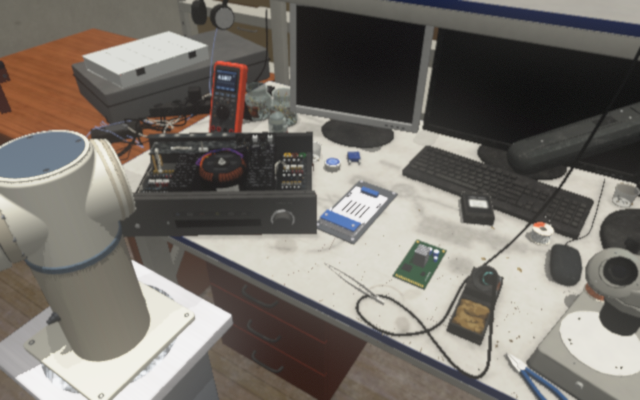

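View pics/top0.png

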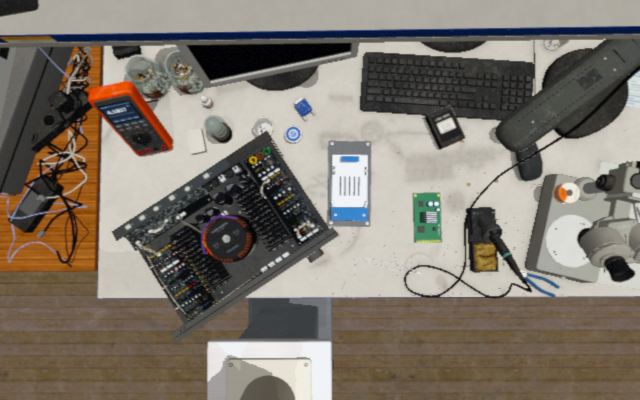

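Run:
```python
import cv2,numpy as np
t=cv2.imread("pics/top0.png");s=cv2.imread("pics/scene0.png")
a=cv2.resize(t[130:260,310:460],None,fx=4.6,fy=4.6,interpolation=cv2.INTER_CUBIC)
cv2.imwrite("pics/c1.png",a)
b=cv2.resize(s[170:300,310:460],None,fx=4.6,fy=4.6,interpolation=cv2.INTER_CUBIC)
cv2.imwrite("pics/c2.png",b)
```

```text
(no output)
```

View pics/c1.png

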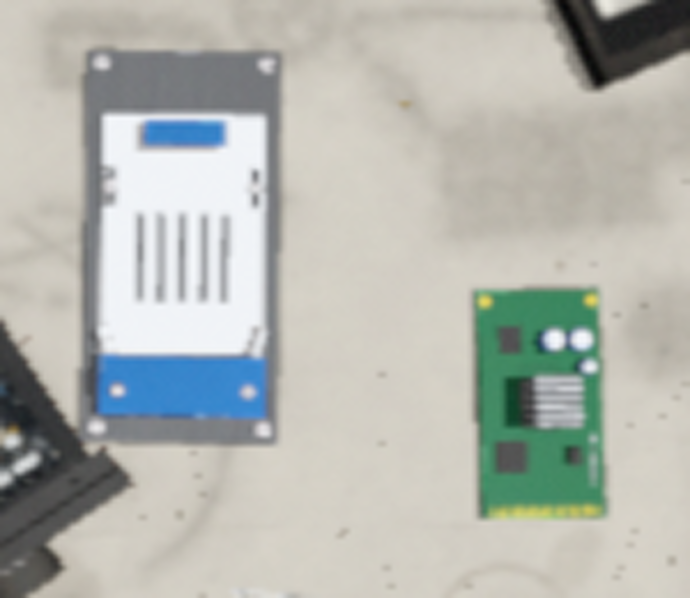

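View pics/c2.png

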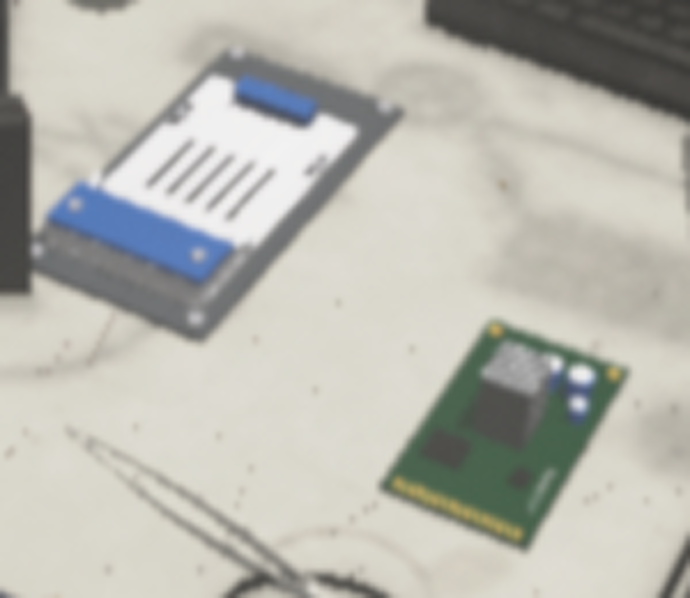

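```bash
cat > h.py <<'E'
import cv2,numpy as np
def cast(d,px,z):
    px=np.atleast_2d(px).astype(float)
    r=np.c_[(px[:,0]-d["cx"])/d["fx"],(px[:,1]-d["cy"])/d["fy"],np.ones(len(px))]@d["T"][:3,:3].T
    o=d["T"][:3,3]
    return o+r*((z-o[2])/r[:,2])[:,None]
def big(mask,n=1):
    c=sorted(cv2.findContours(mask,cv2.RETR_EXTERNAL,cv2.CHAIN_APPROX_NONE)[0],key=cv2.contourArea)[::-1]
    return c[:n]
def quad(c):
    h=cv2.convexHull(c)
    for e in np.arange(1,12,.25):
        q=cv2.approxPolyDP(h,e,True)
        if len(q)<=4: return q[:,0,:]
def rep(name,d,q,z):
    p=cast(d,q,z);print(name,q.tolist());print(np.round(p[:,:2],1).tolist(),"ctr",np.round(p.mean(0),1),"sides",np.round(np.linalg.norm(p-np.roll(p,-1,0),axis=1),1))
    e=[np.degrees(np.arctan2(*(v[[1,0]]))) for v in (np.roll(p,-1,0)-p)];print(" ang",np.round(e,1))
E
python3 - <<'E'
from h import *
for n,roi in [("top",(130,260,310,460)),("scene",(170,300,310,460))]:
    d=np.load(f"pics/{n}0.npz");im=d["pixels"];R=np.zeros(im.shape[:2],np.uint8);R[roi[0]:roi[1],roi[2]:roi[3]]=255
    hsv=cv2.cvtColor(im,cv2.COLOR_RGB2HSV)
    g=cv2.morphologyEx(cv2.inRange(hsv,(30,70,30),(90,255,255))&R,cv2.MORPH_CLOSE,np.ones((7,7)))
    print("==",n);rep("board",d,quad(big(g)[0]),5)
    b=cv2.inRange(hsv,(100,120,80),(125,255,255))&R
    c=big(b,2);rep("lip",d,quad(c[0]),27);rep("catch",d,quad(c[1]),22)
    k=cv2.inRange(hsv,(0,0,70),(179,70,150))&R
    if n=="top": k[:, 375:]=0
    else: k[:, 400:]=0
    k=k|b
    k=cv2.morphologyEx(k,cv2.MORPH_OPEN,np.ones((3,3)))
    rep("plate",d,quad(big(k)[0]),5)
    cv2.imwrite(f"pics/k{n}.png",k)
    # gold
    y=cv2.inRange(hsv,(20,120,120),(32,255,255))&R
    m=big(cv2.morphologyEx(y,cv2.MORPH_CLOSE,np.ones((5,5))))[0];q=cv2.minAreaRect(m);rep("gold",d,cv2.boxPoints(q),5)
d=np.load("pics/top0.npz");im=d["pixels"]
g=cv2.cvtColor(im,cv2.COLOR_RGB2GRAY)
print(g[188:230:1,348]);print(g[135:175,348]);print(g[190,320:378])
E
```

```text
== top
board [[438, 193], [440, 241], [415, 241], [413, 195]]
[[527.9, -441.1], [403.6, -443.2], [403.9, -378.9], [523.2, -376.2]] ctr [ 464.7 -409.9    5. ] sides [124.4  64.3 119.3  65. ]
 ang [-179.    89.7    1.3  -85.8]
lip [[333, 207], [367, 208], [367, 219], [331, 219]]
[[492.3, -167.3], [489.2, -253.7], [461.2, -253.3], [461.8, -161.9]] ctr [ 476.1 -209.1   27. ] sides [86.5 28.  91.4 31. ]
 ang [-92.1 179.2  89.6 -10. ]
catch [[357, 157], [357, 160], [342, 160], [342, 157]]
[[621.3, -230.4], [613.5, -230.3], [613.8, -191.7], [621.6, -191.8]] ctr [ 617.5 -211.    22. ] sides [ 7.8 38.6  7.8 38.6]
 ang [179.3  89.5  -0.6 -90.5]
plate [[365, 141], [369, 219], [333, 225], [328, 146]]
[[666.5, -253.5], [461.6, -261.1], [446.6, -167.5], [654.2, -156.2]] ctr [ 557.2 -209.5    5. ] sides [205.1  94.8 207.9  98.1]
 ang [-177.9   99.1    3.1  -82.8]
gold [[434.0, 240.0], [438.0, 240.0], [438.0, 241.0], [434.0, 241.0]]
[[406.2, -427.8], [406.2, -438.1], [403.6, -438.1], [403.7, -427.8]] ctr [ 404.9 -433.     5. ] sides [10.3  2.6 10.3  2.6]
 ang [-90.3 178.6  89.7  -1.4]
== scene
board
[... 433 characters left out ...]
[369, 189], [377, 193], [375, 194]]
[[612.9, -195.5], [622.1, -210.4], [617.4, -235.1], [611.1, -232.7]] ctr [ 615.9 -218.4   22. ] sides [17.6 25.1  6.8 37.3]
 ang [ -58.3 -100.7  159.7   87.3]Traceback (most recent call last):
  File "<stdin>", line 14, in <module>
  File "h.py", line 16, in rep
    p=cast(d,q,z);print(name,q.tolist());print(np.round(p[:,:2],1).tolist(),"ctr",np.round(p.mean(0),1),"sides",np.round(np.linalg.norm(p-np.roll(p,-1,0),axis=1),1))
  File "h.py", line 4, in cast
    r=np.c_[(px[:,0]-d["cx"])/d["fx"],(px[:,1]-d["cy"])/d["fy"],np.ones(len(px))]@d["T"][:3,:3].T
                                       ~~^^^^^
IndexError: index 1 is out of bounds for axis 1 with size 1
```

```bash
cat > pose.py <<'E'
import numpy as np
from scipy.spatial.transform import Rotation as Ro
from workcell import *
def delta(p,R,T0=None):
    "row numbers to reach tcp p, rotation matrix R from the current pose"
    o=get_obs(); R0=Ro.from_rotvec(o["orientation"]); 
    d=R0.inv().apply(np.array(p)-o["ee_pos"])/300; r=(R0.inv()*Ro.from_matrix(R)).as_rotvec()/1.5
    print("d",np.round(d,4).tolist(),"r",np.round(r,4).tolist())
def st():
    o=get_obs();print("t %.2f"%o["t"],"p",np.round(o["ee_pos"],2),"rv",np.round(o["orientation"],4),"F",np.round(o["ft_force"],2),"M",np.round(o["moment"],2),"w %.1f g %.1f"%(o["width"],o["grasp_force"]),"q",np.round(o["qpos"],2))
E
python3 - <<'E'
from h import *
from pose import *
d=np.load("pics/top0.npz")
f=lambda u:(np.array(u)+.5)/4.6-.5+[310,130]
rep("board",d,f([(474,290),(598,290),(605,517),(480,517)]),5)
rep("plate",d,f([(87,50),(281,50),(274,443),(80,440)]),5)
rep("lip",d,f([(99,355),(268,357),(267,417),(97,415)]),27)
rep("catch",d,f([(143,122),(225,121),(223,147),(141,145)]),22)
rep("hs",d,f([(532,376),(585,376),(582,430),(526,430)]),41)
rep("flux",d,np.array([(293,134),(304,107)]),23)
print(get_image("wrist")["T"]@np.eye(4))
print(Ro.from_rotvec(get_obs()["orientation"]).as_matrix())
R=np.array([[-1,0,0],[0,1,0],[0,0,-1.]])
delta([490,-310,300],R)
R=np.array([[1,0,0],[0,-1,0],[0,0,-1.]])
delta([490,-310,300],R)
E
```

```text
board [[412.6521739130435, 192.6521739130435], [439.60869565217394, 192.6521739130435], [441.13043478260875, 242.0], [413.95652173913044, 242.0]]
[[529.4, -375.5], [528.8, -445.3], [401.0, -446.0], [401.4, -376.2]] ctr [ 465.1 -410.7    5. ] sides [ 69.8 127.8  69.9 128. ]
 ang [ -90.4 -179.7   89.7    0.3]
plate [[328.5217391304348, 140.47826086956522], [370.69565217391306, 140.47826086956522], [369.17391304347825, 225.91304347826087], [327.0, 225.2608695652174]]
[[668.9, -157.7], [667.8, -268.4], [443.6, -261.3], [446.0, -151.9]] ctr [ 556.6 -209.8    5. ] sides [110.8 224.3 109.4 222.9]
 ang [-90.6 178.2  88.7  -1.5]
lip [[331.1304347826087, 206.7826086956522], [367.8695652173913, 207.2173913043478], [367.6521739130435, 220.2608695652174], [330.69565217391306, 219.82608695652175]]
[[492.9, -162.5], [491.2, -256.0], [458.0, -254.9], [459.7, -161.1]] ctr [ 475.4 -208.6   27. ] sides [93.5 33.2 93.9 33.3]
 ang [-91.1 178.2  88.9  -2.4]
catch [[340.69565217391306, 156.1304347826087], [358.5217391304348, 155.91304347826087], [358.0869565217391, 161.56521739130434], [340.2608695652174, 
[... 460 characters left out ...]
3 29.6]
 ang [-90.4 175.5  89.6  -7.6]
flux [[293, 134], [304, 107]]
[[682.7, -65.4], [753.5, -94.3]] ctr [718.1 -79.9  23. ] sides [76.5 76.5]
 ang [-22.2 157.8]
[[ 3.45718017e-01  9.06883909e-01  2.40916226e-01  1.49106684e+02]
 [ 9.38336126e-01 -3.33556364e-01 -9.09146122e-02  6.12244437e+02]
 [-2.08985870e-03  2.57491217e-01 -9.66278379e-01  3.83854728e+02]
 [ 0.00000000e+00  0.00000000e+00  0.00000000e+00  1.00000000e+00]]
[[-9.38416224e-01  3.45506589e-01 -4.33154035e-04]
 [ 3.45506857e-01  9.38415640e-01 -1.04806864e-03]
 [ 4.43639003e-05 -1.13318231e-03 -9.99999357e-01]]
d [-1.8899, -2.4876, -0.257] r [-0.0007, -0.0002, -0.2352]
d [-1.8899, -2.4876, -0.257] r [-0.0002, 0.001, 1.8592]
```

Run:
```python
from h import *
t=np.load("pics/top0.npz");s=np.load("pics/scene0.npz")
print("bottom front corner",cast(s,[(318,232)],0))
for ps,pt in [((315,194),(338,236)),((312,133),(271,137))]:
    for z in (40,60,80,100,120): print(z,np.round(cast(s,[ps],z)[0,:2]),np.round(cast(t,[pt],z)[0,:2]))
```

```text
bottom front corner [[ 4.37165929e+02 -1.74936865e+02  1.13686838e-13]]
40 [ 513. -119.] [ 419. -179.]
60 [ 490. -134.] [ 419. -178.]
80 [ 467. -148.] [ 420. -177.]
100 [ 445. -163.] [ 420. -176.]
120 [ 422. -178.] [ 421. -176.]
40 [761.  49.] [671. -11.]
60 [731.  29.] [667. -13.]
80 [701.  10.] [662. -16.]
100 [671. -10.] [657. -18.]
120 [641. -29.] [653. -21.]
```

Run:
```python
import cv2,numpy as np
t=cv2.imread("pics/top0.png");s=cv2.imread("pics/scene0.png")
a=cv2.resize(t[125:275,230:360],None,fx=3,fy=3,interpolation=cv2.INTER_CUBIC)
b=cv2.resize(s[120:270,240:370],None,fx=3,fy=3,interpolation=cv2.INTER_CUBIC)
cv2.imwrite("pics/c3.png",np.hstack([a,b]))
```

```text
(no output)
```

View pics/c3.png

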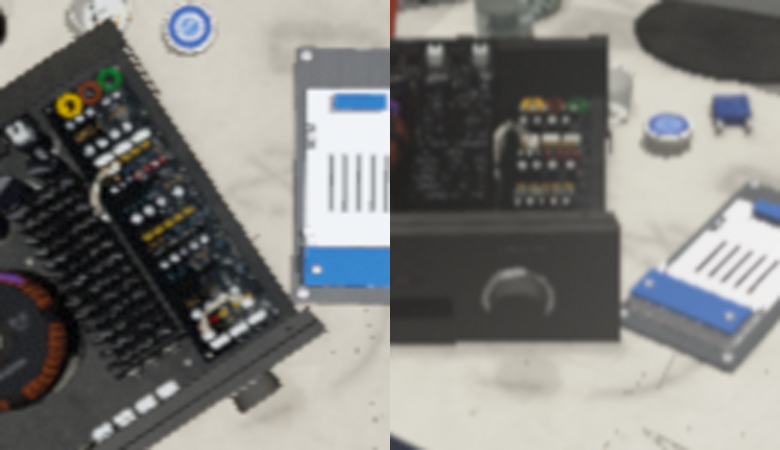

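The board and holder measure to their given sizes. The board centre is about (465, -410.5), the holder about (556.6, -209.8), and the nest looks shifted by about +8 mm. The amplifier is about 110 mm tall, so I'll grasp with the fingers closing along x to keep the gripper body clear of it.

Call:
step_arm([
  [[-0.946, -0.312, -0.127], [0, 0, 0.812], 0],
  [[-0.946, -0.312, -0.127], [0, 0, 0.812], 0],
  [[-0.946, -0.312, -0.127], [0, 0, 0.812], 0],
  [[-0.946, -0.312, -0.127], [0, 0, 0.812], 0],
  [[-0.946, -0.312, -0.127], [0, 0, 0.812], 0],
  [[-0.946, -0.312, -0.127], [0, 0, 0.812], 0],
  [[-0.946, -0.312, -0.127], [0, 0, 0.812], 0],
  [[-0.946, -0.312, -0.127], [0, 0, 0.812], 0],
  [[-0.946, -0.312, -0.127], [0, 0, 0.812], 0],
  [[-0.946, -0.312, -0.127], [0, 0, 0.812], 0],
  [[-0.946, -0.312, -0.127], [0, 0, 0.812], 0],
])

```text
t: 1.07
ee_pos: [450.2, 400.0, 260.5]
orientation: [-2.226, -2.217, 0.001]
ft_force: [0.9, 0.2, -0.4]
width: 44.0
grasp_force: 0.0
```

Call:
step_arm([
  [[-1, 0, 0], [0, 0, 0], 0],
  [[-1, 0, 0], [0, 0, 0], 0],
  [[-1, 0, 0], [0, 0, 0], 0],
  [[-1, 0, 0], [0, 0, 0], 0],
  [[-1, 0, 0], [0, 0, 0], 0],
  [[-1, 0, 0], [0, 0, 0], 0],
  [[-1, 0, 0], [0, 0, 0], 0],
  [[-1, 0, 0], [0, 0, 0], 0],
])

```text
t: 1.73
ee_pos: [448.9, 96.4, 260.7]
orientation: [2.22, 2.222, -0.003]
ft_force: [-0.0, 0.8, -0.2]
width: 43.9
grasp_force: 0.0
```

Call:
step_arm([
  [[-1, 0, 0], [0, 0, 0], 0],
  [[-1, 0, 0], [0, 0, 0], 0],
  [[-1, 0, 0], [0, 0, 0], 0],
  [[-1, 0, 0], [0, 0, 0], 0],
  [[-1, 0, 0], [0, 0, 0], 0],
  [[-1, 0, 0], [0, 0, 0], 0],
  [[-1, 0, 0], [0, 0, 0], 0],
  [[-1, 0, 0], [0, 0, 0], 0],
])

```text
t: 2.4
ee_pos: [450.3, -203.9, 261.0]
orientation: [2.22, 2.22, -0.001]
ft_force: [-0.4, -0.7, 0.7]
width: 43.9
grasp_force: 0.0
```

Call:
step_arm([
  [[-0.55, 0.05, 0.1], [0, 0, 0], 0],
  [[-0.55, 0.05, 0.1], [0, 0, 0], 0],
  [[-0.55, 0.05, 0.1], [0, 0, 0], 0],
  [[-0.55, 0.05, 0.1], [0, 0, 0], 0],
  [[-0.55, 0.05, 0.1], [0, 0, 0], 0],
  [[-0.55, 0.05, 0.1], [0, 0, 0], 0],
])

```text
t: 2.9
ee_pos: [464.9, -365.2, 229.6]
orientation: [-2.22, -2.22, -0.0]
ft_force: [-0.4, 1.2, -0.0]
width: 43.9
grasp_force: 0.0
```

Run:
```python
from pose import *
import cv2
st()
d=get_image("wrist");cv2.imwrite("pics/w1.png",d["pixels"][:,:,::-1]);np.savez("pics/w1.npz",**d)
print(d["fx"],d["cx"],d["cy"],np.round(d["T"],3))
```

```text
t 2.90 p [ 464.92 -365.23  229.58] rv [-2.2204e+00 -2.2201e+00 -2.0000e-04] F [-0.43  1.23 -0.04] M [-0.07  0.05  0.03] w 43.9 g 0.0 q [-0.69  0.37  1.7   0.    1.08 -0.69]
309.70691628693146 320.59066116966267 197.3376414865558 [[ 1.00000e+00  0.00000e+00 -1.00000e-03  4.64252e+02]
 [-0.00000e+00 -9.66000e-01 -2.57000e-01 -2.93506e+02]
 [-1.00000e-03  2.57000e-01 -9.66000e-01  3.91538e+02]
 [ 0.00000e+00  0.00000e+00  0.00000e+00  1.00000e+00]]
```

View pics/w1.png

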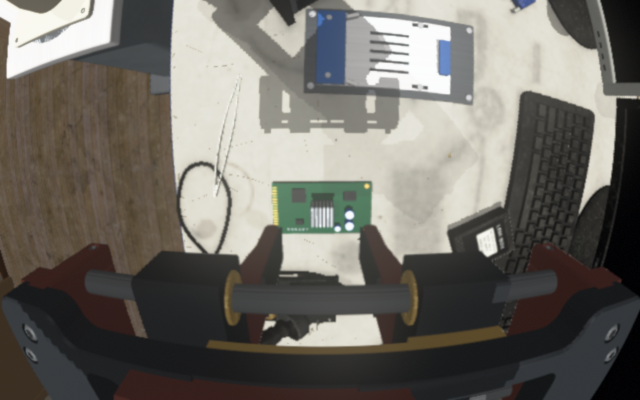

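```bash
cat >> h.py <<'E'
def proj(d,P):
    c=(np.asarray(P,float)-d["T"][:3,3])@d["T"][:3,:3]
    return cv2.fisheye.projectPoints(c.reshape(-1,1,3),np.zeros(3),np.zeros(3),np.array([[d["fx"],0,d["cx"]],[0,d["fy"],d["cy"]],[0,0,1.]]),np.zeros(4))[0][:,0]
def rect(d,x0,x1,y0,y1,z,s):
    "orthophoto of plane z: column 0 is y1 (left), row 0 is x1 (top), s px/mm"
    X=x1-(np.arange(int((x1-x0)*s))+.5)/s;Y=y1-(np.arange(int((y1-y0)*s))+.5)/s
    g=np.stack(np.meshgrid(X,Y,indexing="ij")+[np.full((len(X),len(Y)),float(z))] if 0 else [*np.meshgrid(X,Y,indexing="ij"),np.full((len(X),len(Y)),float(z))],-1)
    m=proj(d,g.reshape(-1,3)).reshape(len(X),len(Y),2).astype(np.float32)
    return cv2.remap(d["pixels"],m,None,cv2.INTER_CUBIC)
E
python3 - <<'E'
from h import *
d=dict(np.load("pics/w1.npz"))
a=rect(d,430,680,-280,-140,5,2);b=rect(d,430,680,-280,-140,27,2)
c=rect(d,390,540,-460,-360,5,2);c=np.vstack([c,np.zeros((200,200,3),np.uint8)])
cv2.imwrite("pics/r1.png",np.hstack([a,b,c])[:,:,::-1])
hsv=cv2.cvtColor(rect(d,390,540,-460,-360,5,4),cv2.COLOR_RGB2HSV)
g=cv2.morphologyEx(cv2.inRange(hsv,(30,60,30),(95,255,255))|cv2.inRange(hsv,(20,120,100),(32,255,255)),cv2.MORPH_CLOSE,np.ones((9,9)))
cc=big(g)[0];r=cv2.minAreaRect(cc);print("board ctr",540-r[0][1]/4,-360-r[0][0]/4,"size",np.array(r[1])/4,r[2])
E
```

```text
board ctr 464.56004333496094 -410.64439392089844 size [128.18212891  68.44181061] 89.46202850341797
```

View pics/r1.png

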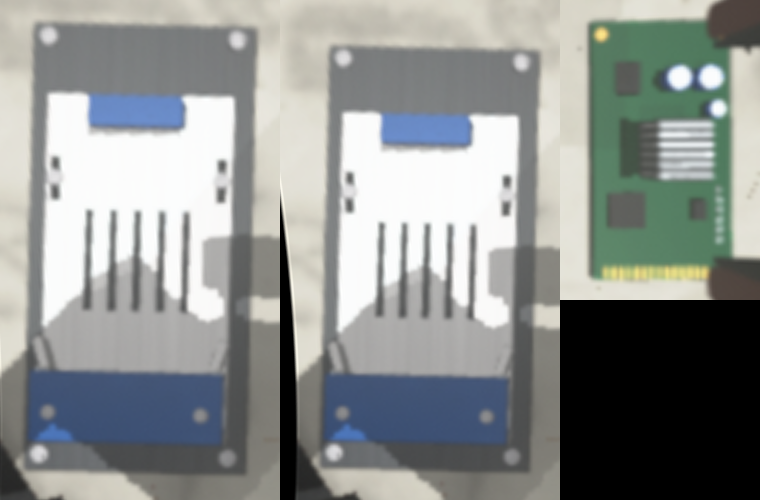

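Call:
step_arm([
  [[-0.151, -0.001, 0.2], [0, 0, -0.006], -0.18],
  [[-0.151, -0.001, 0.4], [0, 0, -0.006], -0.18],
  [[-0.151, -0.001, 0.55], [0, 0, -0.006], -0.18],
  [[-0.151, -0.001, 0.58], [0, 0, -0.006], -0.18],
  [[-0.151, -0.001, 0.61], [0, 0, -0.006], -0.18],
  [[-0.151, -0.001, 0.64], [0, 0, -0.006], -0.18],
  [[-0.151, -0.001, 0.67], [0, 0, -0.006], -0.18],
  [[-0.151, -0.001, 0.69], [0, 0, -0.006], -0.18],
  [[-0.151, -0.001, 0.7], [0, 0, -0.006], -0.18],
  [[-0.151, -0.001, 0.7], [0, 0, -0.006], -0.18],
])

```text
t: 3.78
ee_pos: [465.4, -409.7, 21.9]
orientation: [2.209, 2.231, 0.0]
ft_force: [-1.0, 0.4, 0.5]
width: 36.1
grasp_force: 0.0
```

Call:
step_arm([
  [[0, 0, 0.008], [0, 0, 0], -0.18],
  [[0, 0, 0.016], [0, 0, 0], -0.18],
  [[0, 0, 0.016], [0, 0, 0], -0.18],
  [[0, 0, 0.016], [0, 0, 0], -0.18],
])

```text
t: 4.12
ee_pos: [464.7, -409.9, 16.4]
orientation: [2.211, 2.231, 0.0]
ft_force: [0.4, 0.9, -0.7]
width: 36.0
grasp_force: 0.0
```

Call:
step_arm([
  [[0, 0, 0], [0, 0, 0], -0.5],
  [[0, 0, 0], [0, 0, 0], -0.7],
  [[0, 0, 0], [0, 0, 0], -1],
  [[0, 0, 0], [0, 0, 0], -1],
  [[0, 0, 0], [0, 0, 0], -1],
  [[0, 0, 0], [0, 0, 0], -1],
  [[0, 0, 0], [0, 0, 0], -1],
  [[0, 0, 0], [0, 0, 0], -1],
])

```text
t: 4.78
ee_pos: [464.8, -409.9, 16.2]
orientation: [2.211, 2.231, -0.0]
ft_force: [-0.3, 0.1, 3.9]
width: 27.7
grasp_force: 30.0
```

Call:
step_arm([
  [[0, 0, -0.03], [0, 0, 0], -1],
  [[0, 0, -0.1], [0, 0, 0], -1],
  [[0, 0, -0.2], [0, 0, 0], -1],
  [[0, 0, -0.3], [0, 0, 0], -1],
  [[0, 0, -0.3], [0, 0, 0], -1],
  [[0, 0, -0.3], [0, 0, 0], -1],
  [[0, 0, -0.3], [0, 0, 0], -1],
])

```text
t: 5.37
ee_pos: [463.9, -409.0, 105.4]
orientation: [-2.21, -2.23, 0.0]
ft_force: [-0.4, -0.0, -2.4]
width: 27.8
grasp_force: 30.0
```

Call:
step_arm([
  [[0.1, 0.06, -0.15], [-0.03, 0, 0.005], -1],
  [[0.2, 0.12, -0.15], [-0.05, -0.001, 0.01], -1],
  [[0.3, 0.18, -0.15], [-0.07, -0.001, 0.015], -1],
  [[0.4, 0.24, -0.15], [-0.09, -0.002, 0.0212], -1],
  [[0.5, 0.3, -0.15], [-0.11, -0.002, 0.0212], -1],
  [[0.6, 0.33, -0.15], [-0.1164, -0.002, 0.0212], -1],
  [[0.663, 0.355, -0.15], [-0.1164, -0.002, 0.0212], -1],
  [[0.663, 0.355, -0.15], [-0.1164, -0.002, 0.0212], -1],
  [[0.663, 0.355, -0.15], [-0.1164, -0.002, 0.0212], -1],
])

```text
t: 6.12
ee_pos: [568.4, -208.4, 149.2]
orientation: [2.153, 2.11, 0.182]
ft_force: [-0.5, -0.2, -2.6]
width: 28.0
grasp_force: 30.0
```

Run:
```python
from pose import *
import cv2
st()
print(np.round(Ro.from_rotvec(get_obs()["orientation"]).as_matrix(),4))
from h import *
d=get_image("wrist");s=get_image("scene")
im=np.hstack([cv2.resize(d["pixels"],(640,400))[:,120:520],cv2.resize(s["pixels"][140:290,270:420],(400,400),interpolation=cv2.INTER_CUBIC)])
cv2.imwrite("pics/w2.png",im[:,:,::-1]);np.savez("pics/w2.npz",**d)
```

```text
t 6.12 p [ 568.39 -208.4   149.18] rv [2.1533 2.1095 0.182 ] F [-0.45 -0.24 -2.58] M [-0.06  0.22  0.01] w 28.0 g 30.0 q [-0.4   0.43  1.84  0.1   0.72 -0.45]
[[ 2.050e-02  9.852e-01  1.704e-01]
 [ 9.998e-01 -2.030e-02 -2.600e-03]
 [ 9.000e-04  1.704e-01 -9.854e-01]]
```

View pics/w2.png

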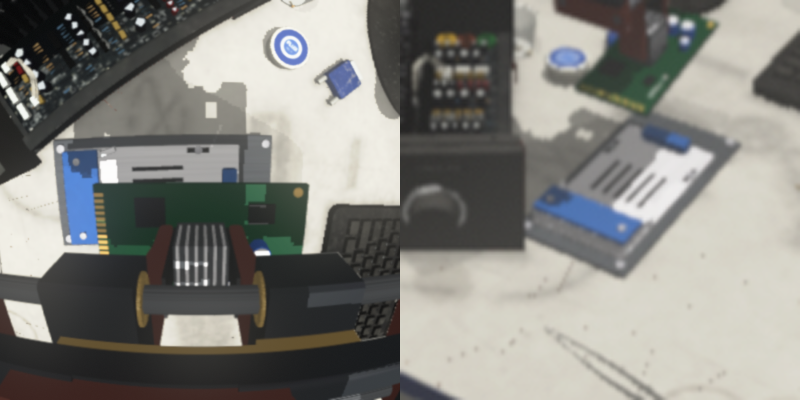

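Run:
```python
from pose import *
from h import *
d=dict(np.load("pics/w2.npz"));o=get_obs()
R=Ro.from_rotvec(o["orientation"]).as_matrix();p=o["ee_pos"]
B=np.c_[-R[:,1],-R[:,0],-R[:,2]]  # board x,y,z
org=p-16.2*B[:,2]
for q in [(65,-35,5),(-65,-35,5),(65,35,5),(-65,35,5)]:
    print(q,np.round(proj(d,[org+B@q]),1))
hsv=cv2.cvtColor(d["pixels"],cv2.COLOR_RGB2HSV)
g=cv2.inRange(hsv,(35,70,20),(95,255,255));g[:150]=0;g[260:]=0
c=big(g)[0][:,0];
for col in (230,260,290,330,360,380,400,420): print(col,c[c[:,0]==col][:,1].min(),end="; ")
for r in (190,200,210,220,230): 
    x=c[c[:,1]==r][:,0];print(r,x.min(),x.max(),end=" | ")
print()
# holder: orthophotos
P=lambda px,z:None
def castf(px,z):
    c=cv2.fisheye.undistortPoints(np.array(px,float).reshape(-1,1,2),np.array([[d["fx"],0,d["cx"]],[0,d["fy"],d["cy"]],[0,0,1.]]),np.zeros(4))[:,0]
    r=np.c_[c,np.ones(len(c))]@d["T"][:3,:3].T;o=d["T"][:3,3]
    return o+r*((z-o[2])/r[:,2])[:,None]
b=cv2.inRange(hsv,(100,120,60),(125,255,255));b[:,:150]=0;b[:,240:]=0;b[:130]=0
cc=big(b)[0][:,0];print("lip rows",cc[:,1].min(),cc[:,1].max(),"cols",cc[:,0].min(),cc[:,0].max())
print(np.round(castf([(184,149.5),(184,244.5),(217,150)],27),1))
# plate corners seen: TL (175,139) , TR(390,135)
print(np.round(castf([(175,139),(390,135)],5),1))
```

```text
(65, -35, 5) [[213.5 184.9]]
(-65, -35, 5) [[431.6 185.4]]
(65, 35, 5) [[225.2 287.3]]
(-65, 35, 5) [[419.1 287.6]]
230 214; 260 188; 290 185; 330 184; 360 185; 380 184; 400 221; 420 236; 190 259 386 | 200 235 386 | 210 232 367 | 220 228 399 | 230 229 409 | 
lip rows 151 243 cols 182 217
[[ 462.9 -159.6   27. ]
 [ 450.3 -252.4   27. ]
 [ 494.3 -162.6   27. ]]
[[ 448.2 -150.3    5. ]
 [ 667.2 -156.5    5. ]]
```

Call:
step_arm([
  [[0, -0.0227, 0.1314], [0, 0, 0], -1],
  [[0, -0.0454, 0.2628], [0, 0, 0], -1],
  [[0, -0.0454, 0.2628], [0, 0, 0], -1],
  [[0, -0.0454, 0.2628], [0, 0, 0], -1],
  [[0, -0.0454, 0.2628], [0, 0, 0], -1],
  [[0, -0.0454, 0.2628], [0, 0, 0], -1],
])

```text
t: 6.72
ee_pos: [571.1, -211.1, 73.5]
orientation: [2.151, 2.101, 0.186]
ft_force: [0.1, -0.2, -1.1]
width: 28.0
grasp_force: 30.0
```

```bash
cat >> pose.py <<'E'
U=np.array([-.9997,.0227,0]);N0=np.array([548.2,-209.4,10.]);S=16.2
def bs(th=None):
    "board front edge in the nest frame (xn, yn, h), tilt, yaw, force in nest axes"
    o=get_obs();R=Ro.from_rotvec(o["orientation"]).as_matrix();b=-R[:,1];n=-R[:,2]
    F=o["ee_pos"]-S*n+65*b-N0;V=np.cross([0,0,1],U);f=o["ft_force"]
    print("t %.2f F xn %.2f yn %.2f h %.2f tilt %.2f yaw %.2f roll %.2f | f u %.1f v %.1f z %.1f"%(o["t"],F@U,F@V,F[2],np.degrees(np.arcsin(-b[2])),np.degrees(np.arctan2(b[1],b[0])),np.degrees(np.arcsin(-R[2,0])),f@U,f@V,f[2]),"M",np.round(o["moment"],2),"w %.1f"%o["width"])
    for nm,w in (("u",U),("v",V),("z",np.array([0,0,1.]))): print(nm,np.round(R.T@w/300,5),end=" ")
    print()
E
python3 -c "
from pose import *
st();bs()"
```

```text
t 6.72 p [ 571.1  -211.1    73.52] rv [2.1512 2.1012 0.186 ] F [ 0.09 -0.23 -1.12] M [-0.03  0.16 -0.02] w 28.0 g 30.0 q [-0.41  0.55  1.87  0.12  0.56 -0.48]
t 6.72 F xn 38.16 yn 1.16 h 36.04 tilt 10.22 yaw 178.66 roll 0.10 | f u -0.1 v 0.2 z -1.1 M [-0.03  0.16 -0.02] w 28.0
u [-0.      -0.00328 -0.00059] v [-3.33e-03  0.00e+00  1.00e-05] z [-1.00e-05  5.90e-04 -3.28e-03]
```

Call:
step_arm([
  [[0.003, -0.008, 0.045], [0, 0, 0], -1],
  [[0.003, -0.0135, 0.075], [0, 0, 0], -1],
  [[0.003, -0.0165, 0.09], [0, 0, 0], -1],
  [[0.003, -0.0185, 0.103], [0, 0, 0], -1],
  [[0.003, -0.0185, 0.103], [0, 0, 0], -1],
  [[0.003, -0.0185, 0.103], [0, 0, 0], -1],
])

```text
t: 7.22
ee_pos: [569.7, -209.0, 39.9]
orientation: [2.153, 2.105, 0.184]
ft_force: [0.5, 0.9, -2.4]
width: 28.0
grasp_force: 30.0
```

```bash
python3 -c "
from pose import *
bs()"
```

```text
t 7.22 F xn 39.71 yn -0.86 h 2.63 tilt 10.02 yaw 178.70 roll 0.02 | f u -0.5 v -0.9 z -2.4 M [-0.04  0.18 -0.06] w 28.0
u [-0.      -0.00328 -0.00058] v [-0.00333  0.       0.     ] z [-0.       0.00058 -0.00328]
```

Call:
step_arm([
  [[0, -0.013, -0.0023], [0, 0, 0], -1],
  [[0, -0.0262, -0.0047], [0, 0, 0], -1],
  [[0, -0.036, -0.0064], [0, 0, 0], -1],
  [[0, -0.046, -0.0082], [0, 0, 0], -1],
  [[0, -0.046, -0.0082], [0, 0, 0], -1],
  [[0, -0.046, -0.0082], [0, 0, 0], -1],
])

```text
t: 7.72
ee_pos: [555.3, -208.7, 39.7]
orientation: [2.153, 2.104, 0.184]
ft_force: [-0.1, -1.0, -2.5]
width: 28.1
grasp_force: 30.0
```

```bash
python3 -c "
from pose import *
bs()"
```

```text
t 7.72 F xn 54.10 yn -0.88 h 2.45 tilt 10.00 yaw 178.68 roll 0.01 | f u 0.1 v 1.0 z -2.5 M [-0.05  0.21 -0.01] w 28.1
u [-0.      -0.00328 -0.00058] v [-0.00333  0.       0.     ] z [-0.       0.00058 -0.00328]
```

Call:
step_arm([
  [[0, -0.0033, -0.0006], [0, 0, 0], -1],
  [[0, -0.0066, -0.0012], [0, 0, 0], -1],
  [[0, -0.0066, -0.0012], [0, 0, 0], -1],
])

```text
t: 7.97
ee_pos: [553.3, -208.6, 39.6]
orientation: [2.153, 2.105, 0.184]
ft_force: [0.4, 1.1, -1.9]
width: 27.8
grasp_force: 30.0
```

```bash
python3 -c "
from pose import *
bs()"
```

```text
t 7.97 F xn 56.09 yn -0.96 h 2.35 tilt 9.99 yaw 178.69 roll 0.01 | f u -0.4 v -1.2 z -1.9 M [-0.06  0.23 -0.03] w 27.8
u [-0.      -0.00328 -0.00058] v [-0.00333  0.       0.     ] z [-0.       0.00058 -0.00328]
```

Call:
step_arm([
  [[-0.0012, -0.0033, -0.0006], [0, 0, 0], -1],
  [[-0.0024, -0.0066, -0.0012], [0, 0, 0], -1],
  [[-0.0024, -0.0099, -0.0018], [0, 0, 0], -1],
  [[-0.0024, -0.0099, -0.0018], [0, 0, 0], -1],
])

```text
t: 8.3
ee_pos: [550.2, -209.3, 39.6]
orientation: [2.154, 2.105, 0.184]
ft_force: [-0.4, 0.5, -2.2]
width: 27.5
grasp_force: 30.0
```

Call:
step_arm([
  [[0, -0.0033, -0.0006], [0, 0, 0], -1],
  [[0, -0.0066, -0.0012], [0, 0, 0], -1],
  [[0, -0.0066, -0.0012], [0, 0, 0], -1],
])

```text
t: 8.55
ee_pos: [548.6, -209.3, 39.7]
orientation: [2.153, 2.104, 0.184]
ft_force: [-0.0, 0.2, -2.2]
width: 27.9
grasp_force: 30.0
```

```bash
python3 -c "
from pose import *
bs()"
```

```text
t 8.55 F xn 60.77 yn -0.11 h 2.46 tilt 10.04 yaw 178.68 roll 0.02 | f u 0.0 v -0.2 z -2.2 M [-0.1   0.1  -0.01] w 27.9
u [-0.      -0.00328 -0.00058] v [-0.00333  0.       0.     ] z [-0.       0.00058 -0.00328]
```

Call:
step_arm([
  [[0, -0.0033, -0.0006], [0, 0, 0], -1],
  [[0, -0.0033, -0.0006], [0, 0, 0], -1],
])

```text
t: 8.72
ee_pos: [547.9, -209.3, 39.8]
orientation: [2.153, 2.104, 0.185]
ft_force: [3.9, 0.6, -3.7]
width: 27.9
grasp_force: 30.0
```

Call:
step_arm([
  [[0, -0.0033, -0.0006], [0, 0, 0], -1],
  [[0, -0.0033, -0.0006], [0, 0, 0], -1],
])

```text
t: 8.88
ee_pos: [547.0, -209.3, 39.9]
orientation: [2.153, 2.104, 0.185]
ft_force: [3.8, 0.5, -3.0]
width: 27.8
grasp_force: 30.0
```

Call:
step_arm([
  [[0, -0.0033, -0.0006], [0, 0, 0], -1],
  [[0, -0.0033, -0.0006], [0, 0, 0], -1],
])

```text
t: 9.05
ee_pos: [546.0, -209.3, 39.9]
orientation: [2.152, 2.104, 0.185]
ft_force: [5.0, 1.1, -3.9]
width: 27.8
grasp_force: 30.0
```

Call:
step_arm([
  [[0, -0.0033, -0.0006], [0, 0, 0], -1],
  [[0, -0.0033, -0.0006], [0, 0, 0], -1],
])

```text
t: 9.22
ee_pos: [545.2, -209.4, 40.0]
orientation: [2.152, 2.103, 0.185]
ft_force: [6.9, 1.7, -3.9]
width: 27.8
grasp_force: 30.0
```

```bash
python3 -c "
from pose import *
bs()"
```

```text
t 9.22 F xn 64.20 yn 0.01 h 2.61 tilt 10.10 yaw 178.68 roll 0.04 | f u -6.8 v -1.9 z -3.9 M [ 0.21 -1.1  -0.05] w 27.8
u [-0.      -0.00328 -0.00058] v [-0.00333  0.       0.     ] z [-0.       0.00058 -0.00328]
```

Call:
step_arm([
  [[0, -0.0033, -0.0006], [0, 0, 0], -1],
  [[0, -0.0033, -0.0006], [0, 0, 0], -1],
])

```text
t: 9.38
ee_pos: [544.4, -209.4, 40.0]
orientation: [2.152, 2.103, 0.185]
ft_force: [6.1, 1.5, -4.5]
width: 27.8
grasp_force: 30.0
```

Call:
step_arm([
  [[0, -0.0033, -0.0006], [0, 0, 0], -1],
  [[0, -0.0033, -0.0006], [0, 0, 0], -1],
])

```text
t: 9.55
ee_pos: [543.7, -209.4, 40.1]
orientation: [2.152, 2.102, 0.186]
ft_force: [7.5, 1.3, -5.4]
width: 27.5
grasp_force: 30.0
```

Call:
step_arm([
  [[0, -0.0025, -0.0004], [0, 0, 0], -1],
  [[0, -0.0025, -0.0004], [0, 0, 0], -1],
  [[0, -0.0025, -0.0004], [0, 0, 0], -1],
])

```text
t: 9.8
ee_pos: [543.3, -209.4, 40.1]
orientation: [2.152, 2.102, 0.186]
ft_force: [8.1, 1.4, -6.2]
width: 28.0
grasp_force: 30.0
```

```bash
python3 -c "
from pose import *
bs()"
```

```text
t 9.80 F xn 66.05 yn 0.08 h 2.71 tilt 10.18 yaw 178.66 roll 0.06 | f u -8.1 v -1.6 z -6.2 M [ 0.35 -1.54 -0.04] w 28.0
u [-0.      -0.00328 -0.00059] v [-0.00333  0.       0.     ] z [-0.       0.00059 -0.00328]
```

Call:
step_arm([
  [[0, -0.0006, 0.0033], [0, 0, 0], -1],
  [[0, -0.0006, 0.0033], [0, 0, 0], -1],
  [[0, -0.0006, 0.0033], [0, 0, 0], -1],
])

```text
t: 10.05
ee_pos: [543.6, -209.6, 39.6]
orientation: [2.151, 2.102, 0.186]
ft_force: [7.7, 2.4, -1.2]
width: 28.2
grasp_force: 30.0
```

```bash
python3 -c "
from pose import *
bs()"
```

```text
t 10.05 F xn 65.64 yn 0.26 h 2.10 tilt 10.22 yaw 178.68 roll 0.08 | f u -7.6 v -2.6 z -1.2 M [ 0.31 -1.32 -0.03] w 28.2
u [-0.      -0.00328 -0.00059] v [-3.33e-03  0.00e+00  1.00e-05] z [-0.       0.00059 -0.00328]
```

Call:
step_arm([
  [[0, -0.0025, 0.004], [0.0122, 0, 0], -1],
  [[0, -0.0035, 0.0085], [0.0245, 0, 0], -1],
  [[0, -0.003, 0.0127], [0.0367, 0, 0], -1],
  [[0, -0.0019, 0.0169], [0.0489, 0, 0], -1],
  [[0, -0.0019, 0.0169], [0.0489, 0, 0], -1],
  [[0, -0.0019, 0.0169], [0.0489, 0, 0], -1],
])

```text
t: 10.55
ee_pos: [544.8, -209.6, 34.8]
orientation: [2.19, 2.14, 0.112]
ft_force: [8.0, 1.9, 1.2]
width: 28.0
grasp_force: 30.0
```

```bash
python3 -c "
from pose import *
bs()"
```

```text
t 10.55 F xn 66.32 yn 0.32 h 1.79 tilt 6.09 yaw 178.69 roll 0.10 | f u -7.9 v -2.0 z 1.2 M [ 0.36 -1.31 -0.1 ] w 28.0
u [-0.      -0.00331 -0.00035] v [-3.33e-03  0.00e+00  1.00e-05] z [-1.00e-05  3.50e-04 -3.31e-03]
```

Call:
step_arm([
  [[0, -0.0033, -0.0003], [0, 0, 0], -1],
  [[0, -0.0066, -0.0007], [0, 0, 0], -1],
  [[0, -0.0066, -0.0007], [0, 0, 0], -1],
  [[0, -0.0066, -0.0007], [0, 0, 0], -1],
])

```text
t: 10.88
ee_pos: [543.2, -209.7, 35.0]
orientation: [2.19, 2.139, 0.113]
ft_force: [9.5, 2.1, -1.0]
width: 28.0
grasp_force: 30.0
```

```bash
python3 -c "
from pose import *
bs()"
```

```text
t 10.88 F xn 67.91 yn 0.38 h 1.89 tilt 6.16 yaw 178.65 roll 0.11 | f u -9.5 v -2.3 z -1.0 M [ 0.5  -1.8  -0.12] w 28.0
u [-0.      -0.00331 -0.00036] v [-3.33e-03  0.00e+00  1.00e-05] z [-1.00e-05  3.60e-04 -3.31e-03]
```

Call:
step_arm([
  [[0.0008, 0.0003, 0.0034], [0.0092, 0, 0], -1],
  [[0.0016, 0.0008, 0.0068], [0.0184, 0, 0], -1],
  [[0.0016, 0.0013, 0.0102], [0.0276, 0, 0], -1],
  [[0.0016, 0.0019, 0.0136], [0.0368, 0, 0], -1],
  [[0.0016, 0.0019, 0.0136], [0.0368, 0, 0], -1],
  [[0.0016, 0.0019, 0.0136], [0.0368, 0, 0], -1],
])

```text
t: 11.38
ee_pos: [544.7, -209.6, 31.2]
orientation: [2.218, 2.168, 0.055]
ft_force: [9.2, 0.7, 2.6]
width: 27.7
grasp_force: 30.0
```

```bash
python3 -c "
from pose import *
bs()"
```

```text
t 11.38 F xn 67.55 yn 0.30 h 1.61 tilt 3.04 yaw 178.69 roll 0.14 | f u -9.2 v -0.9 z 2.6 M [ 0.19 -1.4  -0.07] w 27.7
u [-0.      -0.00333 -0.00018] v [-3.33e-03  0.00e+00  1.00e-05] z [-1.00e-05  1.80e-04 -3.33e-03]
```

Call:
step_arm([
  [[0, -0.0005, 0.003], [0.0079, 0, 0], -1],
  [[0, 0, 0.006], [0.0158, 0, 0], -1],
  [[0, 0.0004, 0.009], [0.0237, 0, 0], -1],
  [[0, 0.0004, 0.009], [0.0237, 0, 0], -1],
  [[0, 0.0004, 0.009], [0.0237, 0, 0], -1],
])

```text
t: 11.8
ee_pos: [545.1, -209.6, 28.6]
orientation: [2.236, 2.186, 0.017]
ft_force: [9.1, 0.7, 3.7]
width: 28.0
grasp_force: 30.0
```

```bash
python3 -c "
from pose import *
bs()"
```

```text
t 11.80 F xn 67.80 yn 0.34 h 1.28 tilt 1.03 yaw 178.69 roll 0.15 | f u -9.1 v -0.9 z 3.7 M [ 0.09 -1.44 -0.05] w 28.0
u [-0.00e+00 -3.33e-03 -6.00e-05] v [-3.33e-03  0.00e+00  1.00e-05] z [-1.00e-05  6.00e-05 -3.33e-03]
```

Call:
step_arm([
  [[0, 0.0003, 0.0026], [0.006, 0, 0], -1],
  [[0, 0.0006, 0.0053], [0.012, 0, 0], -1],
  [[0, 0.0006, 0.0053], [0.012, 0, 0], -1],
  [[0, 0.0006, 0.0053], [0.012, 0, 0], -1],
])

```text
t: 12.13
ee_pos: [545.3, -209.7, 27.0]
orientation: [2.245, 2.195, -0.003]
ft_force: [10.5, 1.3, 3.4]
width: 27.9
grasp_force: 30.0
```

```bash
python3 -c "
from pose import *
bs()"
```

```text
t 12.13 F xn 67.91 yn 0.35 h 0.82 tilt 0.00 yaw 178.68 roll 0.15 | f u -10.5 v -1.5 z 3.4 M [ 0.04 -1.45 -0.05] w 27.9
u [-0.      -0.00333 -0.     ] v [-3.33e-03  0.00e+00  1.00e-05] z [-1.00e-05  0.00e+00 -3.33e-03]
```

Call:
step_arm([
  [[0, 0, 0.0017], [0, 0, 0], -1],
  [[0, 0, 0.0017], [0, 0, 0], -1],
  [[0, 0, 0.0017], [0, 0, 0], -1],
])

```text
t: 12.38
ee_pos: [545.2, -209.7, 26.5]
orientation: [2.245, 2.194, -0.003]
ft_force: [9.3, 1.1, 2.3]
width: 27.5
grasp_force: 30.0
```

Call:
step_arm([
  [[0, 0, 0.0017], [0, 0, 0], -1],
  [[0, 0, 0.0017], [0, 0, 0], -1],
  [[0, 0, 0.0017], [0, 0, 0], -1],
])

```text
t: 12.63
ee_pos: [545.2, -209.8, 26.2]
orientation: [2.246, 2.194, -0.003]
ft_force: [9.2, -0.3, 4.6]
width: 27.9
grasp_force: 30.0
```

```bash
python3 -c "
from pose import *
bs()"
```

```text
t 12.63 F xn 67.95 yn 0.46 h -0.01 tilt 0.01 yaw 178.67 roll 0.15 | f u -9.2 v 0.1 z 4.6 M [ 0.14 -1.54 -0.05] w 27.9
u [-0.      -0.00333 -0.     ] v [-3.33e-03  0.00e+00  1.00e-05] z [-1.00e-05  0.00e+00 -3.33e-03]
```

Call:
step_arm([
  [[0, 0, 0.0015], [0, 0, 0], -1],
  [[0, 0, 0.0015], [0, 0, 0], -1],
  [[0, 0, 0.0015], [0, 0, 0], -1],
])

```text
t: 12.88
ee_pos: [545.2, -209.8, 26.2]
orientation: [2.246, 2.194, -0.003]
ft_force: [7.6, 0.8, 8.1]
width: 27.6
grasp_force: 30.0
```

```bash
python3 -c "
from pose import *
bs()"
```

```text
t 12.88 F xn 67.93 yn 0.48 h -0.03 tilt 0.02 yaw 178.67 roll 0.15 | f u -7.6 v -1.0 z 8.1 M [ 0.24 -1.29 -0.04] w 27.6
u [-0.      -0.00333 -0.     ] v [-3.33e-03  0.00e+00  1.00e-05] z [-1.00e-05  0.00e+00 -3.33e-03]
```

Call:
step_arm([
  [[0, 0.0022, -0.0005], [0, 0, 0], -1],
  [[0, 0.0044, -0.0005], [0, 0, 0], -1],
  [[0, 0.0066, -0.0005], [0, 0, 0], -1],
  [[0, 0.0066, -0.0005], [0, 0, 0], -1],
])

```text
t: 13.22
ee_pos: [546.1, -209.8, 26.2]
orientation: [2.247, 2.195, -0.005]
ft_force: [3.7, 1.2, 11.6]
width: 28.3
grasp_force: 30.0
```

```bash
python3 -c "
from pose import *
bs()"
```

```text
t 13.22 F xn 67.14 yn 0.48 h 0.11 tilt -0.10 yaw 178.68 roll 0.14 | f u -3.7 v -1.3 z 11.6 M [ 0.05 -0.96 -0.01] w 28.3
u [-0.00e+00 -3.33e-03  1.00e-05] v [-3.33e-03  0.00e+00  1.00e-05] z [-1.00e-05 -1.00e-05 -3.33e-03]
```

Call:
step_arm([
  [[0, 0, -0.002], [0, 0, 0], -1],
  [[0, 0, -0.002], [0, 0, 0], -1],
  [[0, 0, -0.002], [0, 0, 0], -1],
])

```text
t: 13.47
ee_pos: [546.3, -209.8, 26.3]
orientation: [2.246, 2.195, -0.004]
ft_force: [5.6, -1.0, 4.3]
width: 27.8
grasp_force: 30.0
```

```bash
python3 -c "
from pose import *
bs()"
```

```text
t 13.47 F xn 66.95 yn 0.44 h 0.15 tilt -0.08 yaw 178.68 roll 0.14 | f u -5.6 v 0.9 z 4.3 M [-0.01 -1.32 -0.03] w 27.8
u [-0.      -0.00333  0.     ] v [-3.33e-03  0.00e+00  1.00e-05] z [-1.00e-05 -0.00e+00 -3.33e-03]
```

Call:
step_arm([
  [[0, 0.003, 0], [0, 0, 0], -1],
  [[0, 0.006, 0], [0, 0, 0], -1],
  [[0, 0.006, 0], [0, 0, 0], -1],
  [[0, 0.006, 0], [0, 0, 0], -1],
])

```text
t: 13.8
ee_pos: [547.3, -209.8, 26.2]
orientation: [-2.246, -2.196, 0.005]
ft_force: [2.5, -1.1, 8.0]
width: 28.0
grasp_force: 30.0
```

```bash
python3 -c "
from pose import *
bs()"
```

```text
t 13.80 F xn 65.88 yn 0.41 h 0.22 tilt -0.15 yaw 178.69 roll 0.12 | f u -2.5 v 1.0 z 8.0 M [-0.07 -1.05  0.03] w 28.0
u [-0.00e+00 -3.33e-03  1.00e-05] v [-3.33e-03  0.00e+00  1.00e-05] z [-1.00e-05 -1.00e-05 -3.33e-03]
```

Call:
step_arm([
  [[0, 0.002, -0.0015], [0, 0, 0], -1],
  [[0, 0.002, -0.0015], [0, 0, 0], -1],
  [[0, 0.002, -0.0015], [0, 0, 0], -0.3],
  [[0, 0.002, -0.0015], [0, 0, 0], -0.15],
  [[0, 0.002, -0.0015], [0, 0, 0], -0.1],
  [[0, 0.002, -0.0015], [0, 0, 0], -0.1],
  [[0, 0.002, -0.0015], [0, 0, 0], -0.1],
  [[0, 0.002, -0.0015], [0, 0, 0], -0.1],
])

```text
t: 14.47
ee_pos: [544.5, -208.2, 24.3]
orientation: [-2.241, -2.191, 0.01]
ft_force: [-1.1, -0.2, 0.1]
width: 39.6
grasp_force: 0.0
```

```bash
python3 -c "
from pose import *
bs()"
```

```text
t 14.47 F xn 68.86 yn -1.16 h -1.26 tilt -0.58 yaw 178.69 roll -0.04 | f u 1.1 v 0.2 z 0.1 M [-0.05  0.05  0.01] w 39.6
u [-0.00e+00 -3.33e-03  3.00e-05] v [-0.00333  0.      -0.     ] z [ 0.00e+00 -3.00e-05 -3.33e-03]
```

Call:
step_arm([
  [[0, 0.008, 0], [0, 0, 0], -0.1],
  [[0, 0.008, 0], [0, 0, 0], -0.1],
  [[0, 0.008, -0.02], [0, 0, 0], -0.1],
  [[0, 0.008, -0.04], [0, 0, 0], -0.1],
])

```text
t: 14.8
ee_pos: [547.9, -208.5, 37.0]
orientation: [-2.242, -2.192, 0.009]
ft_force: [1.0, 0.6, 0.3]
width: 39.5
grasp_force: 0.0
```

Call:
step_arm([
  [[0, 0, -0.03], [0, 0, 0], -0.1],
  [[0, 0, -0.08], [0, 0, 0], -0.1],
  [[0, 0, -0.2], [0, 0, 0], -0.1],
  [[0, 0, -0.33], [0, 0, 0], -0.1],
  [[0, 0, -0.45], [0, 0, 0], -0.1],
  [[0, 0, -0.5], [0, 0, 0], -0.1],
  [[0, 0, -0.5], [0, 0, 0], -0.1],
])

```text
t: 15.38
ee_pos: [552.0, -209.8, 192.7]
orientation: [2.244, 2.194, -0.003]
ft_force: [1.8, -0.7, 0.4]
width: 39.7
grasp_force: 0.0
```

Call:
step_arm([
  [[-0.2, 0, -0.05], [0, 0, 0], -0.1],
  [[-0.4, 0, -0.05], [0, 0, 0], -0.1],
  [[-0.4, 0, -0.05], [0, 0, 0], -0.1],
  [[-0.4, 0, -0.05], [0, 0, 0], -0.1],
  [[-0.4, 0, -0.05], [0, 0, 0], -0.1],
  [[-0.4, 0, -0.05], [0, 0, 0], -0.1],
])

```text
t: 15.88
ee_pos: [545.9, -328.0, 201.0]
orientation: [-2.242, -2.19, 0.009]
ft_force: [-0.1, 0.6, -0.4]
width: 39.9
grasp_force: 0.0
```

Run:
```python
from pose import *
from h import *
st()
d=get_image("wrist");s=get_image("scene");t=get_image("top")
a=rect(d,430,680,-280,-140,15,1.6)
R=lambda m,r:cv2.resize(m[r[0]:r[1],r[2]:r[3]],(250,400),interpolation=cv2.INTER_CUBIC)
im=np.hstack([cv2.resize(a,(224,400)),R(s["pixels"],(170,260,310,400))[:, :],R(t["pixels"],(135,235,320,382))])
cv2.imwrite("pics/f1.png",im[:,:,::-1])
```

```text
t 15.88 p [ 545.89 -328.02  201.01] rv [-2.2423 -2.1899  0.0088] F [-0.14  0.56 -0.43] M [-0.1   0.09 -0.06] w 39.9 g 0.0 q [-0.56  0.47  1.61 -0.    1.07 -0.53]
```

View pics/f1.png

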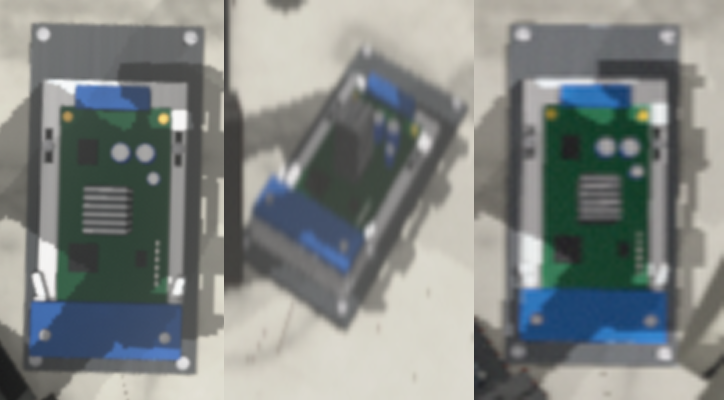

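The board lies flat with its gold edge under the lip and its rear at the catch. The rear corners are visible beside the catch at about rows 106–107 of the left panel. I'll measure how far the rear edge sits under the catch tip.

Run:
```python
from pose import *
from h import *
d=get_image("wrist")
s=8
def prof(z,Y,x0,x1):
    a=rect(d,x0,x1,Y-1.5,Y+1.5,z,s).astype(float).mean(1);return x1-(np.arange(len(a))+.5)/s,a
def edges(z,Y,x0,x1,ch):
    X,a=prof(z,Y,x0,x1);g=cv2.GaussianBlur(ch(a).reshape(-1,1),(1,15),3).ravel();k=np.gradient(g)
    i=np.argmax(np.abs(k));return round(X[i],2),round(k[i],2)
green=lambda a:a[:,1]-(a[:,0]+a[:,2])/2
blue=lambda a:a[:,2]-a[:,0]
for Y in (-179,-182,-185,-236,-239,-242): print("rear",Y,edges(15,Y,600,630,green))
for Y in (-195,-200,-205,-210,-215,-220,-225): print("catch tip",Y,edges(22,Y,600,619,blue),edges(18,Y,600,619,blue))
for Y in (-175,-190,-200,-215,-230,-245): print("lip front",Y,edges(27,Y,480,505,blue))
```

```text
rear -179 (np.float64(613.69), np.float64(0.58))
rear -182 (np.float64(613.44), np.float64(0.78))
rear -185 (np.float64(613.31), np.float64(0.69))
rear -236 (np.float64(612.06), np.float64(1.38))
rear -239 (np.float64(612.19), np.float64(1.53))
rear -242 (np.float64(612.19), np.float64(1.52))
catch tip -195 (np.float64(611.94), np.float64(-3.21)) (np.float64(612.69), np.float64(-3.35))
catch tip -200 (np.float64(610.69), np.float64(-4.51)) (np.float64(611.44), np.float64(-4.48))
catch tip -205 (np.float64(610.44), np.float64(-4.31)) (np.float64(611.19), np.float64(-4.19))
catch tip -210 (np.float64(610.19), np.float64(-4.12)) (np.float64(610.94), np.float64(-4.1))
catch tip -215 (np.float64(610.19), np.float64(-4.15)) (np.float64(610.94), np.float64(-4.13))
catch tip -220 (np.float64(610.31), np.float64(-4.36)) (np.float64(610.94), np.float64(-4.32))
catch tip -225 (np.float64(610.19), np.float64(-3.07)) (np.float64(610.94), np.float64(-2.8))
lip front -175 (np.float64(493.44), np.float64(5.31))
lip front -190 (np.float64(493.44), np.float64(1.77))
lip front -200 (np.float64(492.94), np.float64(2.06))
lip front -215 (np.float64(492.94), np.float64(1.72))
lip front -230 (np.float64(492.19), np.float64(1.87))
lip front -245 (np.float64(491.94), np.float64(1.84))
```

```bash
python3 -c "
from workcell import *
print(close_job())"
```

```text
the job is handed in; nothing more can be done
None
```

The board is seated flat in the nest, with its gold edge under the lip and its rear edge about 2.5 mm under the catch (about 3 mm expected when fully home). I let go and backed the arm clear without touching the bystanders. The highest force reading was about 12 N against the 25 N limit, and the job was handed in at about 16 s.

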